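# Steady a rocking wax heater with a levelling wedge

### The job

The wax heater rocks because the screw foot at one corner has seized too short. With your fingertips push the loose wedge along the bench, thin end first, under that foot until it is snug and the heater stands level without rocking, then press down firmly (about 10 N) on the top of that corner to prove it and take your hand away. Lift nothing, do not shove the heater along the bench, do not drive the wedge so far that it jacks the heater up off its other feet, and leave the other things on the bench alone.

Things in the scene. Friction and masses are not known exactly. Their poses are not given: they have to be found in the camera images.
- heater: Loose cream wax heater, 1.3 to 1.5 kg, three lidded wells on top. Origin: on the bench under its centre. Axes: z up, -x the side with the grey panel and three black dials (facing the robot), +y its left side from the robot. Housing 120 (x) by 190 (y) mm, underside 14 mm and flat top 60 mm above the bench; lid knobs reach 74 mm, dials stand out 10 mm. Round feet, 18 mm wide, at x +-45, y +-80 mm.
- heater_corner (a point): The point on the heater's flat top straight above the short foot (x -45, y +80, z 60 mm in the heater's axes): the place to press. The top is free and flat within 14 mm of it. While the corner is unsupported, 3 to 5 N here makes the heater rock 5 to 9 mm down until the short foot lands.
- foot_spot (a point): The point on the bench straight below the centre of the short foot (x -45, y +80, z 0 mm in the heater's axes: dial side, left). That foot hangs 5 to 9 mm above the bench, a different amount each time and hidden by the housing, so it is found by feel. The wedge comes in from the heater's left (+y) side and belongs under here.
- wedge: Loose grey wedge, 36 mm wide (x), 110 mm long (y), 45 g; origin: centre of its flat underside. Its top rises evenly from 2 mm at the thin -y end to 16 mm at the square +y end. It lies left of the heater, thin end roughly towards the short foot. It slides under 0.5 N until its slope meets the foot; a slow push of 1 to 3 N is then snug, over 5 N shoves or jacks the heater. It stays where it is left.
- wedge_tip (a point): Middle of the wedge's thin end, at bench height (0, -55, 0 mm in the wedge's axes).
- wedge_heel (a point): Middle of the wedge's square thick end face, 8 mm up (0, +55, 8 mm in the wedge's axes); the face is 36 mm wide and 16 mm high: the place to push.
- cast: Bystander: cream stone dental cast, 50 by 62 by 27 mm; origin under its centre.
- cup: Bystander: small orange waisted cup, 38 mm across, 42 mm tall; origin under its centre.
- spatula: Bystander: wooden-handled plaster spatula lying flat, 170 mm long; origin under its middle.
- pliers: Bystander: blue-handled pliers lying flat, 135 mm long; origin under the pivot.
There are look-alikes about, which are no part of the job. Of the things that look like the wedge, the smallest one is meant.

How it is judged:
By the outcome, as a careful person would: the job done as asked, in the order asked, and still so for the second after the job is handed in, with the robot touching nothing.
It also fails if it takes over 48 s, if anything falls off the work surface, if the arm or the gripper's body presses on something with over 40 N, if the wrist force passes 120 N, or if a joint passes its speed limit or range.

### The arm

A 6-joint arm with a two-finger parallel gripper is mounted at the origin on the work surface. World frame = base frame: x ahead of the robot, y to its left, z up, the work surface at z = 0. Lengths are in m, angles in rad, forces in N, time in s.
With the tool pointing down it reaches from about 0.425 to 1.125 m from the base axis. Payload 14.9 kg.
Tool frame: the origin (TCP) lies where the fingers leave the gripper's body, on its centre line; the fingertips stand 78 mm ahead of it and the grasp point (between the pads) lies 60 mm ahead of it; z points along the fingers, y is the line along which they close (so a half turn about z gives the same grasp; the last joint's range is limited). The gripper opens to 91 mm and grips with 3 to 60 N. Pads are 32 mm wide; open, the fingers measure 118 mm over their backs; the gripper's body (76 mm by 178 mm) begins 60 mm behind the grasp point.
Start: joints at [1.244, 0.379, 1.734, -0, 1.028, -0.033], TCP at [0.203, 0.67, 0.292] pointing down, gripper open.
Joint ranges: [-2.77, 2.77], [-0.74, 2.19], [0, 2.66], [-1.06, 4.2], [0.31, 2.87], [-3.08, 3.08]. Speed limits (rad/s): [1.89, 1.89, 2.39, 3.14, 3.14, 3.14].

### API

Orientations are given as [roll, pitch, yaw] about the fixed x, y, z axes, in that order (R = Rz(yaw) Ry(pitch) Rx(roll)).
In Python, from plant import readout, get_image, workorder gives the robot as it stands. The module is installed in compiled form; this text tells all that it offers.
- The arm moves only by the tool step_arm, never from a script. Its argument "commands" is a list of rows, each an object of numbers: "jaw": the opening, from 0 (shut) to 1 (fully open); "tx", "ty", "tz": the shift along the tool's x, y, z scaled (see below); "ax", "ay", "az": the turn, a rotation vector about the tool's x, y, z scaled (see below). A call has 1 to 10 rows; each row is the pose to reach, as a shift and turn from the pose commanded when the call began, along the tool's axes at that moment; what a row does not reach only later rows make up. The controller multiplies each number of a shift by 0.25 m and each number of a turn by pi/2 rad. A row lasts 1/8 s, in which the tool goes at most 62.5 mm and 10.7 degrees, less where a joint would pass 70% of its speed; a pose out of reach is approached as far as the arm can. A call with a number of a shift or a turn outside -1 to 1 is refused whole. A call with a gripper value outside its range is refused whole. The fingers move at their own pace and stop on an object; the grip force is fixed at half the most. Time passes only in rows, so rows that repeat a pose let the fingers close. It gives the time, the measured TCP pose, the force, the opening and the grip force at its end, in the units of the state.
- readout.get_state(): the state, without advancing time (a new reading comes with each control period).
- get_image(name): name is "scene" or "top"; returns a dict with "color" (400x640x3 uint8, blue, green, red), "fovy" (degrees; the focal length in pixels is half the picture's height over the tangent of half this angle, whatever the lens; pixels are square), "cx", "cy" (the principal point, pixels), "extrinsics" (4x4, takes a point from camera to world coordinates). Camera axes: x right, y up, looking along -z (the intrinsics and any distortion apply to the point x, -y, -z); pixel columns grow to the right and rows downward; lengths in m; the calibration is good to about 2 mm. A picture is of the moment at which its call begins. There is no depth.
- workorder.close_job(): hands the job in; it is judged then, once.
The state is a dict: "time": time; "q": joint angles; "joint_vel": joint speeds; "joint_efforts": joint torques, N m; "position": TCP position; "tool_rot": TCP orientation; "wrist_force": force on the tool from outside, world axes, zero at the start; "moment": the same for the moment, N m; "width": finger opening in m; "gripper_force": force on a finger pad.
Only numpy, scipy, OpenCV 4.12 (cv2) and the standard library are available. Lean on these libraries where they do the work, as an engineer would, in place of code of your own. Each camera call takes 0.05 s, during which the arm holds its last target. There are 200 camera calls.

## Working session

There is one attempt and no reset: what is moved stays moved. The work goes in short steps, Python scripts to look and compute and a tool call to move; the robot and the scene stay as the last step left them, time stands still between calls to the robot, and variables do not carry over. Pictures are saved under pics/ and viewed, at most 10 in all, crops included, and the job is handed in when it is done.

Besides the shell and the picture viewer there is one more tool, called after "Emit:" as a command line: name --argument value ..., lists and objects as JSON in quotes. step_arm: Moves the arm, as the interface text tells. Its arguments: {"type":"object","properties":{"commands":{"type":"array","items":{"type":"object","properties":{"jaw":{"type":"number"},"tx":{"type":"number","minimum":-1,"maximum":1},"ty":{"type":"number","minimum":-1,"maximum":1},"tz":{"type":"number","minimum":-1,"maximum":1},"ax":{"type":"number","minimum":-1,"maximum":1},"ay":{"type":"number","minimum":-1,"maximum":1},"az":{"type":"number","minimum":-1,"maximum":1}}}}},"required":["commands"]}

```bash
mkdir -p pics; cat > h.py <<'E'
import numpy as np, cv2
from plant import readout, get_image, workorder
def cam(n,fn=None):
    im=get_image(n)
    if fn: cv2.imwrite('pics/'+fn,im['color'])
    return im
def K(im): f=200/np.tan(np.radians(im['fovy'])/2); return f,im['cx'],im['cy']
def ray(im,u,v):
    f,cx,cy=K(im); E=np.array(im['extrinsics']); d=E[:3,:3]@np.array([(u-cx)/f,-(v-cy)/f,-1]); return E[:3,3],d
def plane(im,u,v,z=0):
    o,d=ray(im,u,v); return o+d*(z-o[2])/d[2]
def tri(im1,p1,im2,p2):
    o1,d1=ray(im1,*p1);o2,d2=ray(im2,*p2)
    s=np.linalg.lstsq(np.c_[d1,-d2],o2-o1,rcond=None)[0]
    a,b=o1+s[0]*d1,o2+s[1]*d2; return (a+b)/2,np.linalg.norm(a-b)
E
python3 - <<'E'
from h import *
import pickle
a={n:cam(n,n+'0.png') for n in('scene','top')}
pickle.dump(a,open('im0.pkl','wb'))
for n in a: print(n,a[n].keys(),a[n]['fovy'],a[n]['cx'],a[n]['cy'],np.round(a[n]['extrinsics'],3).tolist())
s=readout.get_state();print(s['time'],s['position'],s['tool_rot'],s['wrist_force'],s['width'])
E
```

```text
scene dict_keys(['color', 'fovy', 'cx', 'cy', 'extrinsics']) 42.60817431088712 326.4705110471216 208.38392878456128 [[-0.549, -0.466, 0.694, 1.386], [0.836, -0.324, 0.444, 0.505], [0.018, 0.823, 0.567, 0.715], [0.0, 0.0, 0.0, 1.0]]
top dict_keys(['color', 'fovy', 'cx', 'cy', 'extrinsics']) 51.072646148761834 320.1246832218703 199.1276825481651 [[0.019, 0.986, -0.164, 0.419], [-1.0, 0.017, -0.015, -0.012], [-0.012, 0.164, 0.986, 1.107], [0.0, 0.0, 0.0, 1.0]]
0.1 [0.20263159 0.6697382  0.29165515] [-3.14059634e+00 -4.54694745e-05  2.84780701e+00] [ 7.03998951e-01  5.14873019e-04 -6.12749452e-01] 0.09109501401669569
```

View pics/scene0.png

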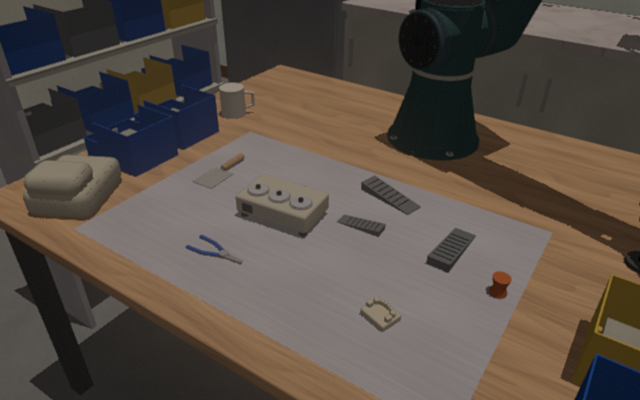

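View pics/top0.png

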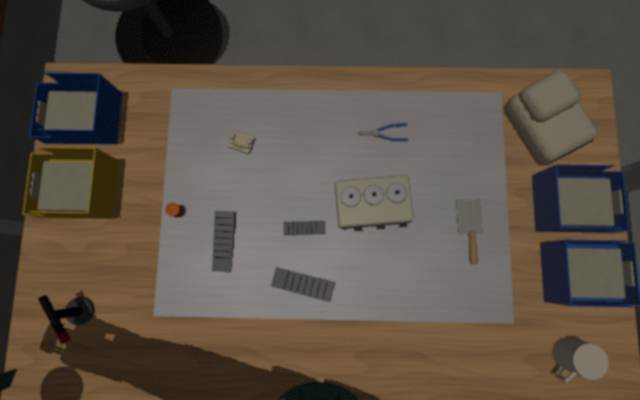

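Three wedge look-alikes appear: top (305,228) / scene (362,225); top (303,285) / scene (390,195); top (223,241) / scene (452,248). The first is the smallest (about 42 px long against about 62) and lies left of the heater at top (374,203), so it is the one meant. I'll confirm it in an enlarged crop and measure it.

```bash
python3 - <<'E'
from h import *
import pickle
a=pickle.load(open('im0.pkl','rb'))
t=a['top'];s=a['scene']
c1=cv2.resize(t['color'][160:310,200:430],None,fx=3.4,fy=3.4,interpolation=cv2.INTER_CUBIC)[:,:782]
cv2.imwrite('pics/crop1.png',c1)
c2=cv2.resize(s['color'][160:280,225:425],None,fx=4,fy=4,interpolation=cv2.INTER_CUBIC)
cv2.imwrite('pics/crop2.png',c2)
hsv=cv2.cvtColor(t['color'],cv2.COLOR_BGR2HSV)
print(hsv[228,305],hsv[200,325],hsv[190,362],hsv[220,400])
g=t['color'].max(2)
m=(g<100).astype(np.uint8); m[:90]=0;m[320:]=0;m[:,:165]=0;m[:,505:]=0
m=cv2.morphologyEx(m,cv2.MORPH_CLOSE,np.ones((3,3)))
for c in cv2.findContours(m,0,2)[0]:
    if cv2.contourArea(c)>100:
        r=cv2.minAreaRect(c);b=cv2.boxPoints(r);print(r,[np.round(plane(t,*p,0.006)[:2],3).tolist() for p in b])
E
```

```text
[30  7 70] [ 13  14 125] [ 23  44 122] [ 21  44 109]
((302.8038024902344, 283.7192077636719), (61.04323196411133, 20.786273956298828), 15.255118370056152) [[0.373, 0.129], [0.425, 0.116], [0.387, -0.037], [0.336, -0.024]]
((304.0, 228.0), (14.0, 40.0), 90.0) [[0.542, 0.1], [0.544, -0.006], [0.507, -0.007], [0.505, 0.098]]
((375.195556640625, 226.11973571777344), (7.620599746704102, 72.32127380371094), 85.73210906982422) [[0.534, -0.045], [0.551, -0.235], [0.531, -0.237], [0.514, -0.047]]
((224.03616333007812, 240.77679443359375), (22.222238540649414, 60.37458419799805), 2.8624050617218018) [[0.409, 0.284], [0.568, 0.286], [0.566, 0.227], [0.408, 0.226]]
((469.3299560546875, 231.11929321289062), (63.97985076904297, 25.150205612182617), 85.91438293457031) [[0.605, -0.351], [0.611, -0.418], [0.444, -0.422], [0.438, -0.358]]
((383.0, 131.5), (19.0, 50.0), 90.0) [[0.818, -0.095], [0.82, -0.232], [0.766, -0.231], [0.764, -0.095]]
```

View pics/crop1.png

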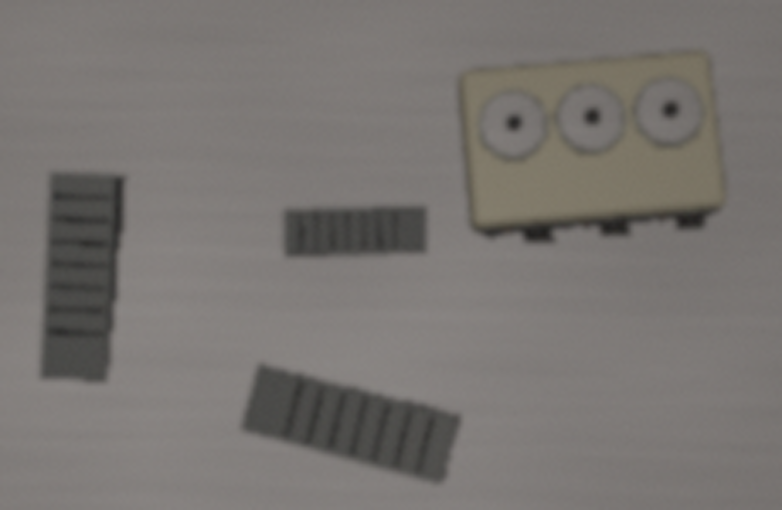

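View pics/crop2.png

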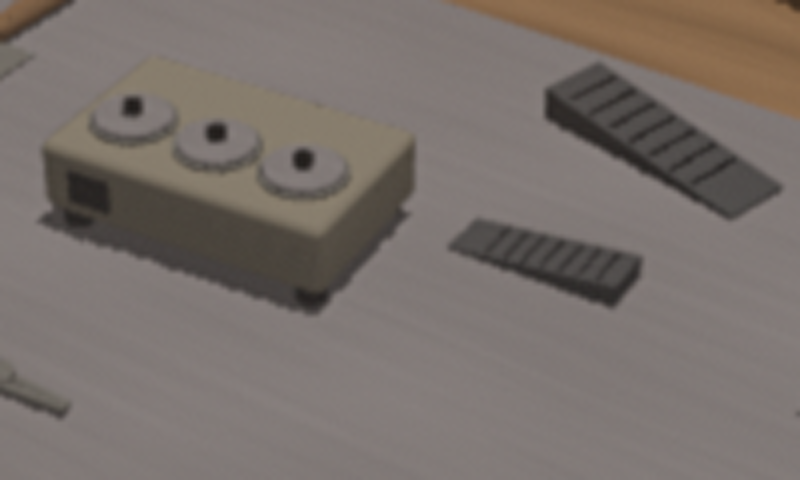

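Crops confirm it. The smallest wedge is at crop1 x 285–427, y 207–256, with its thin smooth end to the right, facing the heater's dial-side left corner. The heater's top face corners are at crop1 (462,73), (708,52), (721,207), (474,228). Next I triangulate these.

```bash
python3 - <<'E'
from h import *
import pickle
a=pickle.load(open('im0.pkl','rb'))
t=a['top'];s=a['scene']
T=lambda p:(p[0]/3.4+200-.35,p[1]/3.4+160-.35)
S=lambda p:(p[0]/4+225-.375,p[1]/4+160-.375)
P={'h+x+y':((462,73),(322,235),.06),'h+x-y':((708,52),(45,147),.06),'h-x-y':((721,207),(155,57),.06),'h-x+y':((474,228),(413,137),.06),
'w tip+x':((427,207),(450,247),.002),'w tip-x':((427,251),(478,218),.002),'w heel+x':((285,210),(617,290),.016),'w heel-x':((286,256),(641,260),.016)}
R={}
for k,(p,q,z) in P.items():
    x,e=tri(t,T(p),s,S(q)); A=plane(t,*T(p),z);B=plane(s,*S(q),z);R[k]=(A[:2]+B[:2])/2
    print(k,x.round(4),round(e,4),A[:2].round(4),B[:2].round(4))
h=[R[k] for k in R if k[0]=='h']; w=[R[k] for k in R if k[0]=='w']
print('heater c',np.mean(h,0),'sizes',[np.linalg.norm(h[i]-h[i-1]).round(4) for i in range(4)])
yv=h[0]-h[1]+h[3]-h[2]; yaw=np.arctan2(-yv[0],yv[1]);print('yaw',np.degrees(yaw))
Rm=np.array([[np.cos(yaw),-np.sin(yaw)],[np.sin(yaw),np.cos(yaw)]])
print('corner',np.mean(h,0)+Rm@[-.045,.08])
tip=(w[0]+w[1])/2;heel=(w[2]+w[3])/2;d=heel-tip
print('tip',tip,'heel',heel,np.linalg.norm(d),'wedge yaw',np.degrees(np.arctan2(-d[0],d[1])),'widths',np.linalg.norm(w[0]-w[1]),np.linalg.norm(w[2]-w[3]))
E
```

```text
h+x+y [ 0.6397 -0.0315  0.0551] 0.0061 [ 0.6402 -0.034 ] [ 0.6441 -0.0247]
h+x-y [ 0.6586 -0.2167  0.0544] 0.0067 [ 0.6594 -0.2184] [ 0.6641 -0.2069]
h-x-y [ 0.5424 -0.2261  0.055 ] 0.0025 [ 0.5425 -0.2262] [ 0.5485 -0.2192]
h-x+y [ 0.5242 -0.0441  0.0529] 0.0011 [ 0.5238 -0.0444] [ 0.5332 -0.0377]
w tip+x [ 5.441e-01 -6.700e-03 -1.000e-04] 0.0061 [ 0.5453 -0.0094] [ 0.5452 -0.0024]
w tip-x [ 0.5099 -0.0077  0.0006] 0.0051 [ 0.511 -0.01 ] [ 0.5104 -0.0044]
w heel+x [0.5389 0.1026 0.0116] 0.0049 [0.5395 0.1   ] [0.5429 0.1072]
w heel-x [0.5037 0.1002 0.0104] 0.0036 [0.5041 0.098 ] [0.5098 0.1049]
heater c [ 0.59446585 -0.12643234] sizes [np.float64(0.1143), np.float64(0.1843), np.float64(0.1167), np.float64(0.1824)]
yaw 5.7197000885093505
corner [ 0.54171694 -0.05131542]
tip [ 0.52800181 -0.00654242] heel [0.52406321 0.1025333 ] 0.10914681148680067 wedge yaw 2.067987747127395 widths 0.034573486580082365 0.03432514462458772
```

```bash
cat >> h.py <<'E'
from scipy.spatial.transform import Rotation as Rn
def mv(xyz,yawdeg=95.7):
    s=readout.get_state(); R=Rn.from_euler('xyz',s['tool_rot'])
    d=R.inv().apply(np.array(xyz)-s['position'])/.25
    G=Rn.from_euler('xyz',[np.pi,0,np.radians(yawdeg)])
    a=(R.inv()*G).as_rotvec()/(np.pi/2)
    print('t',d.round(4),'a',a.round(4))
def st():
    s=readout.get_state();print(round(s['time'],3),np.round(s['position'],4),np.degrees(s['tool_rot']).round(2),'F',np.round(s['wrist_force'],2),s['width'])
E
python3 -c "
from h import *
mv((.47,.057,.13))"
```

```text
t [-1.7334 -2.0356  0.6486] a [-6.000e-04  3.000e-04  7.496e-01]
```

Emit:
step_arm --commands '[{"jaw": 0,"tx": -0.87,"ty": -1.0,"tz": 0.2,"az": 0.75},{"jaw": 0,"tx": -0.87,"ty": -1.0,"tz": 0.2,"az": 0.75},{"jaw": 0,"tx": -0.87,"ty": -1.0,"tz": 0.2,"az": 0.75},{"jaw": 0,"tx": -0.87,"ty": -1.0,"tz": 0.2,"az": 0.75},{"jaw": 0,"tx": -0.87,"ty": -1.0,"tz": 0.2,"az": 0.75},{"jaw": 0,"tx": -0.87,"ty": -1.0,"tz": 0.2,"az": 0.75},{"jaw": 0,"tx": -0.87,"ty": -1.0,"tz": 0.2,"az": 0.75},{"jaw": 0,"tx": -0.87,"ty": -1.0,"tz": 0.2,"az": 0.75}]'

```text
invalid input at $.commands[0]: expected keys jaw, tx, ty, tz, ax, ay, az
```

```bash
python3 -c "
from h import *
st();mv((.47,.057,.13))"
```

```text
0.1 [0.2026 0.6697 0.2917] [-179.94   -0.    163.17] F [ 0.7   0.   -0.61] 0.09109501401669569
t [-1.7334 -2.0356  0.6486] a [-6.000e-04  3.000e-04  7.496e-01]
```

Emit:
step_arm --commands '[{"jaw": 0,"tx": -0.87,"ty": -1.0,"tz": 0.2,"ax": 0,"ay": 0,"az": 0.75},{"jaw": 0,"tx": -0.87,"ty": -1.0,"tz": 0.2,"ax": 0,"ay": 0,"az": 0.75},{"jaw": 0,"tx": -0.87,"ty": -1.0,"tz": 0.2,"ax": 0,"ay": 0,"az": 0.75},{"jaw": 0,"tx": -0.87,"ty": -1.0,"tz": 0.2,"ax": 0,"ay": 0,"az": 0.75},{"jaw": 0,"tx": -0.87,"ty": -1.0,"tz": 0.2,"ax": 0,"ay": 0,"az": 0.75},{"jaw": 0,"tx": -0.87,"ty": -1.0,"tz": 0.2,"ax": 0,"ay": 0,"az": 0.75},{"jaw": 0,"tx": -0.87,"ty": -1.0,"tz": 0.2,"ax": 0,"ay": 0,"az": 0.75},{"jaw": 0,"tx": -0.87,"ty": -1.0,"tz": 0.2,"ax": 0,"ay": 0,"az": 0.75}]'

```text
time: 1.1
position: [0.3386, 0.3675, 0.2422]
tool_rot: [-3.141, 0.0, 1.67]
wrist_force: [-0.6, -0.2, 0.1]
width: 0.0145
gripper_force: 0.0
```

```bash
python3 -c "
from h import *
st();mv((.47,.057,.13))"
```

```text
1.1 [0.3386 0.3675 0.2422] [-1.7999e+02  1.0000e-02  9.5660e+01] F [-0.59 -0.18  0.09] 0.014459705220731216
t [-1.2877  0.4007  0.4487] a [-0.0001  0.0001 -0.0004]
```

Emit:
step_arm --commands '[{"jaw": 0,"tx": -1.0,"ty": 0.4,"tz": 0.25,"ax": 0,"ay": 0,"az": 0},{"jaw": 0,"tx": -1.0,"ty": 0.4,"tz": 0.25,"ax": 0,"ay": 0,"az": 0},{"jaw": 0,"tx": -1.0,"ty": 0.4,"tz": 0.25,"ax": 0,"ay": 0,"az": 0},{"jaw": 0,"tx": -1.0,"ty": 0.4,"tz": 0.25,"ax": 0,"ay": 0,"az": 0},{"jaw": 0,"tx": -1.0,"ty": 0.4,"tz": 0.25,"ax": 0,"ay": 0,"az": 0},{"jaw": 0,"tx": -1.0,"ty": 0.4,"tz": 0.25,"ax": 0,"ay": 0,"az": 0}]'

```text
time: 1.85
position: [0.4631, 0.1278, 0.1793]
tool_rot: [-3.141, 0.0, 1.669]
wrist_force: [-0.2, -0.1, 0.1]
width: 0.0005
gripper_force: 0.0
```

```bash
python3 -c "
from h import *
st();mv((.47,.0565,.083));mv((.499,.0595,.083))"
```

```text
1.85 [0.4631 0.1278 0.1793] [-1.7996e+02  1.0000e-02  9.5630e+01] F [-0.25 -0.1   0.12] 0.0004905015904451935
t [-0.2866 -0.0004  0.3851] a [-0.0005  0.0001 -0.0007]
t [-0.2861  0.1162  0.385 ] a [-0.0005  0.0001 -0.0007]
```

Emit:
step_arm --commands '[{"jaw": 0,"tx": -0.286,"ty": 0,"tz": 0.1,"ax": 0,"ay": 0,"az": 0},{"jaw": 0,"tx": -0.286,"ty": 0,"tz": 0.25,"ax": 0,"ay": 0,"az": 0},{"jaw": 0,"tx": -0.286,"ty": 0,"tz": 0.385,"ax": 0,"ay": 0,"az": 0},{"jaw": 0,"tx": -0.286,"ty": 0,"tz": 0.385,"ax": 0,"ay": 0,"az": 0},{"jaw": 0,"tx": -0.286,"ty": 0.03,"tz": 0.385,"ax": 0,"ay": 0,"az": 0},{"jaw": 0,"tx": -0.286,"ty": 0.06,"tz": 0.385,"ax": 0,"ay": 0,"az": 0},{"jaw": 0,"tx": -0.286,"ty": 0.08,"tz": 0.385,"ax": 0,"ay": 0,"az": 0},{"jaw": 0,"tx": -0.286,"ty": 0.1,"tz": 0.385,"ax": 0,"ay": 0,"az": 0},{"jaw": 0,"tx": -0.286,"ty": 0.116,"tz": 0.385,"ax": 0,"ay": 0,"az": 0},{"jaw": 0,"tx": -0.286,"ty": 0.116,"tz": 0.385,"ax": 0,"ay": 0,"az": 0}]'

```text
time: 3.1
position: [0.4987, 0.0605, 0.0835]
tool_rot: [-3.141, -0.0, 1.67]
wrist_force: [-0.7, 0.8, 1.6]
width: 0.0003
gripper_force: 0.9
```

```bash
python3 - <<'E'
from h import *
import pickle
st()
a={n:cam(n) for n in('scene','top')};pickle.dump(a,open('im1.pkl','wb'))
c1=cv2.resize(a['scene']['color'][170:270,270:410],None,fx=4,fy=4,interpolation=cv2.INTER_CUBIC)
cv2.imwrite('pics/c3.png',c1)
E
```

```text
3.1 [0.4987 0.0605 0.0835] [-179.99   -0.     95.66] F [-0.68  0.81  1.65] 0.0003212925866358117
```

View pics/c3.png

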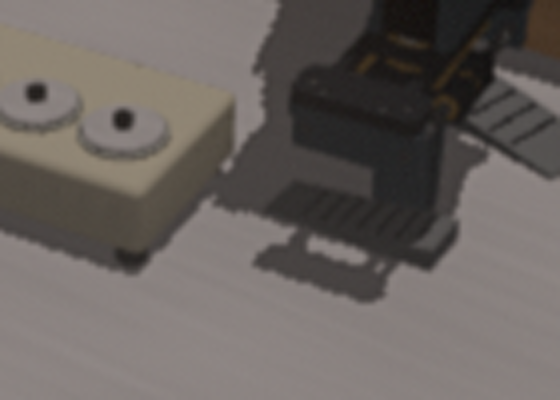

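The shadowed crop shows the closed fingers flush along the wedge's robot-side face, with the wedge heel at about crop (445,240). The wedge should now line up with the heater's yaw. Next I go round behind the heel.

```bash
python3 -c "
from h import *
mv((.488,.0605,.083));mv((.5235,.135,.12));mv((.5235,.135,.083))"
```

```text
t [ 0.0041 -0.0422  0.0018] a [-0.      0.     -0.0004]
t [ 0.2867  0.1285 -0.1462] a [-0.      0.     -0.0004]
t [0.2867 0.1285 0.0018] a [-0.      0.     -0.0004]
```

Emit:
step_arm --commands '[{"jaw": 0,"tx": 0,"ty": -0.042,"tz": 0,"ax": 0,"ay": 0,"az": 0},{"jaw": 0,"tx": 0,"ty": -0.042,"tz": -0.15,"ax": 0,"ay": 0,"az": 0},{"jaw": 0,"tx": 0.14,"ty": 0.04,"tz": -0.15,"ax": 0,"ay": 0,"az": 0},{"jaw": 0,"tx": 0.287,"ty": 0.1285,"tz": -0.15,"ax": 0,"ay": 0,"az": 0},{"jaw": 0,"tx": 0.287,"ty": 0.1285,"tz": -0.15,"ax": 0,"ay": 0,"az": 0}]'

```text
time: 3.82
position: [0.524, 0.1368, 0.1211]
tool_rot: [3.14, -0.0, 1.672]
wrist_force: [-0.3, -0.5, 0.3]
width: 0.0002
gripper_force: 0.0
```

```bash
python3 - <<'E'
from h import *
import pickle
st()
a={n:cam(n) for n in('scene','top')};pickle.dump(a,open('im2.pkl','wb'))
c1=cv2.resize(a['scene']['color'][170:270,300:410],None,fx=4,fy=4,interpolation=cv2.INTER_CUBIC)
c2=cv2.resize(a['top']['color'][165:265,260:360],None,fx=4,fy=4,interpolation=cv2.INTER_CUBIC)
o=np.hstack([c1[:400],c2[:400,:360]])
cv2.imwrite('pics/c4.png',cv2.convertScaleAbs(o,alpha=1.6))
E
```

```text
3.825 [0.524  0.1368 0.1211] [ 1.7993e+02 -1.0000e-02  9.5790e+01] F [-0.26 -0.5   0.33] 0.0001666708824400113
```

View pics/c4.png

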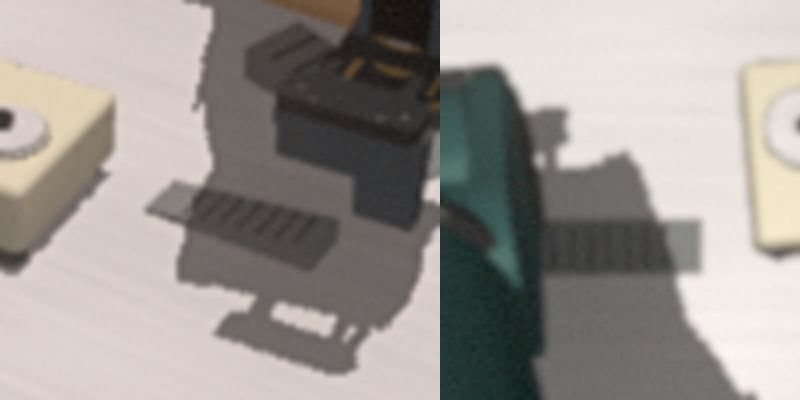

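```bash
python3 - <<'E'
from h import *
import pickle
a=pickle.load(open('im2.pkl','rb'));b=pickle.load(open('im0.pkl','rb'))
t=a['top'];s=a['scene']
# edges of wedge in top image: subpixel gradient along columns
for n,im in(('before',b['top']),('now',t)):
    g=cv2.GaussianBlur(cv2.cvtColor(im['color'],6).astype(float),(0,0),.8)
    for u in range(298,326,3):
        c=g[212:242,u];d=np.diff(c)
        i=np.argmin(d[:15]);j=15+np.argmax(d[15:])
        f=lambda k:k+.5*(d[k-1]-d[k+1])/(d[k-1]-2*d[k]+d[k+1]+1e-9)
        A,B=plane(im,u,212.5+f(i),.006),plane(im,u,212.5+f(j),.006)
        print(n,u,((A+B)/2)[:2].round(4),(A-B)[0].round(4))
S=lambda p:(p[0]/4+300-.375,p[1]/4+170-.375)
q=[plane(s,*S(p),z)[:2] for p,z in(((147,210),.002),((173,182),.002),((313,258),.016),((338,235),.016))]
tip=(q[0]+q[1])/2;heel=(q[2]+q[3])/2;d=heel-tip;print('scene tip',tip,'heel',heel,np.degrees(np.arctan2(-d[0],d[1])))
E
```

```text
before 298 [0.5245 0.0621] 0.0353
before 301 [0.5247 0.0542] 0.0355
before 304 [0.5249 0.0463] 0.0363
before 307 [0.5255 0.0384] 0.035
before 310 [0.5262 0.0305] 0.036
before 313 [0.5265 0.0226] 0.0364
before 316 [0.527  0.0147] 0.035
before 319 [0.5272 0.0068] 0.0355
before 322 [ 0.5274 -0.0011] 0.0356
before 325 [ 0.5274 -0.0091] 0.0364
now 298 [0.528  0.0622] 0.0362
now 301 [0.5287 0.0543] 0.0353
now 304 [0.5289 0.0464] 0.036
now 307 [0.5293 0.0385] 0.0356
now 310 [0.5292 0.0306] 0.0356
now 313 [0.5304 0.0227] 0.0386
now 316 [0.5294 0.0147] 0.0347
now 319 [0.5295 0.0068] 0.036
now 322 [ 0.5299 -0.0011] 0.0354
now 325 [ 0.53  -0.009] 0.0364
scene tip [ 0.5322472  -0.00348389] heel [0.53716162 0.10960124] -2.4883757887547464
```

Wedge axis is now at x≈0.528–0.530, yaw about 1°, and the foot is at about (0.54,-0.055). Pushing the heel flush along the heater's -y at yaw 5.7° will align the wedge and take it under the foot's centre.

Emit:
step_arm --commands '[{"jaw": 0,"tx": 0,"ty": 0,"tz": 0.1,"ax": 0,"ay": 0,"az": 0},{"jaw": 0,"tx": 0,"ty": 0,"tz": 0.152,"ax": 0,"ay": 0,"az": 0},{"jaw": 0,"tx": -0.03,"ty": 0,"tz": 0.152,"ax": 0,"ay": 0,"az": 0},{"jaw": 0,"tx": -0.06,"ty": 0,"tz": 0.152,"ax": 0,"ay": 0,"az": 0},{"jaw": 0,"tx": -0.09,"ty": 0,"tz": 0.152,"ax": 0,"ay": 0,"az": 0},{"jaw": 0,"tx": -0.12,"ty": 0,"tz": 0.152,"ax": 0,"ay": 0,"az": 0},{"jaw": 0,"tx": -0.15,"ty": 0,"tz": 0.152,"ax": 0,"ay": 0,"az": 0},{"jaw": 0,"tx": -0.18,"ty": 0,"tz": 0.152,"ax": 0,"ay": 0,"az": 0},{"jaw": 0,"tx": -0.2,"ty": 0,"tz": 0.152,"ax": 0,"ay": 0,"az": 0},{"jaw": 0,"tx": -0.2,"ty": 0,"tz": 0.152,"ax": 0,"ay": 0,"az": 0}]'

```text
time: 5.18
position: [0.5285, 0.085, 0.083]
tool_rot: [3.142, 0.0, 1.669]
wrist_force: [1.0, -0.6, 0.3]
width: 0.0006
gripper_force: 0.0
```

```bash
python3 - <<'E'
from h import *
import pickle
st()
a={n:cam(n) for n in('scene','top')};pickle.dump(a,open('im3.pkl','wb'))
c1=cv2.resize(a['scene']['color'][170:270,280:390],None,fx=4,fy=4,interpolation=cv2.INTER_CUBIC)
c2=cv2.resize(a['top']['color'][175:275,290:380],None,fx=4,fy=4,interpolation=cv2.INTER_CUBIC)
cv2.imwrite('pics/c5.png',cv2.convertScaleAbs(np.hstack([c1,c2]),alpha=1.8))
E
```

```text
5.175 [0.5285 0.085  0.083 ] [180.     0.    95.64] F [ 0.97 -0.64  0.28] 0.0005650558104040452
```

View pics/c5.png

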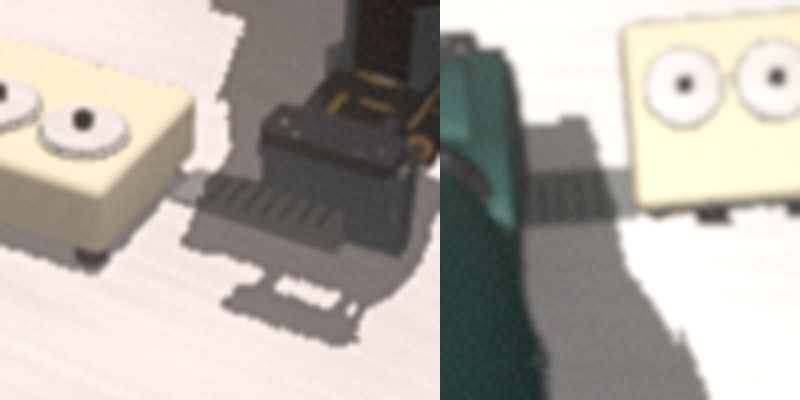

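The view shows the wedge aligned with the heater, its tip entering under the dial-side left corner (top crop about (630,190)), and the heater unmoved. Now a slow push by feel.

Emit:
step_arm --commands '[{"jaw": 0,"tx": -0.016,"ty": 0,"tz": 0,"ax": 0,"ay": 0,"az": 0},{"jaw": 0,"tx": -0.032,"ty": 0,"tz": 0,"ax": 0,"ay": 0,"az": 0},{"jaw": 0,"tx": -0.048,"ty": 0,"tz": 0,"ax": 0,"ay": 0,"az": 0},{"jaw": 0,"tx": -0.064,"ty": 0,"tz": 0,"ax": 0,"ay": 0,"az": 0},{"jaw": 0,"tx": -0.072,"ty": 0,"tz": 0,"ax": 0,"ay": 0,"az": 0},{"jaw": 0,"tx": -0.072,"ty": 0,"tz": 0,"ax": 0,"ay": 0,"az": 0}]'

```text
time: 6.02
position: [0.5303, 0.0673, 0.083]
tool_rot: [3.142, 0.0, 1.669]
wrist_force: [0.4, -0.4, -0.1]
width: 0.0009
gripper_force: 0.0
```

Emit:
step_arm --commands '[{"jaw": 0,"tx": -0.006,"ty": 0,"tz": 0,"ax": 0,"ay": 0,"az": 0},{"jaw": 0,"tx": -0.012,"ty": 0,"tz": 0,"ax": 0,"ay": 0,"az": 0},{"jaw": 0,"tx": -0.012,"ty": 0,"tz": 0,"ax": 0,"ay": 0,"az": 0}]'

```text
time: 6.4
position: [0.5305, 0.0644, 0.083]
tool_rot: [-3.142, 0.0, 1.67]
wrist_force: [-0.7, 1.0, -0.7]
width: 0.0006
gripper_force: 0.0
```

Emit:
step_arm --commands '[{"jaw": 0,"tx": -0.006,"ty": 0,"tz": 0,"ax": 0,"ay": 0,"az": 0},{"jaw": 0,"tx": -0.012,"ty": 0,"tz": 0,"ax": 0,"ay": 0,"az": 0}]'

```text
time: 6.65
position: [0.5308, 0.0614, 0.083]
tool_rot: [3.142, -0.0, 1.67]
wrist_force: [-0.6, 1.1, 0.2]
width: 0.0003
gripper_force: 0.2
```

Emit:
step_arm --commands '[{"jaw": 0,"tx": -0.004,"ty": 0,"tz": 0,"ax": 0,"ay": 0,"az": 0},{"jaw": 0,"tx": -0.008,"ty": 0,"tz": 0,"ax": 0,"ay": 0,"az": 0}]'

```text
time: 6.9
position: [0.531, 0.0594, 0.083]
tool_rot: [3.142, 0.0, 1.67]
wrist_force: [-0.3, 0.1, -0.8]
width: 0.0007
gripper_force: 0.2
```

Emit:
step_arm --commands '[{"jaw": 0,"tx": -0.004,"ty": 0,"tz": 0,"ax": 0,"ay": 0,"az": 0},{"jaw": 0,"tx": -0.008,"ty": 0,"tz": 0,"ax": 0,"ay": 0,"az": 0}]'

```text
time: 7.15
position: [0.5312, 0.0574, 0.083]
tool_rot: [-3.142, 0.0, 1.67]
wrist_force: [-0.6, 0.7, 0.3]
width: 0.0005
gripper_force: 0.2
```

Emit:
step_arm --commands '[{"jaw": 0,"tx": -0.004,"ty": 0,"tz": 0,"ax": 0,"ay": 0,"az": 0},{"jaw": 0,"tx": -0.008,"ty": 0,"tz": 0,"ax": 0,"ay": 0,"az": 0}]'

```text
time: 7.4
position: [0.5314, 0.0554, 0.083]
tool_rot: [-3.142, 0.0, 1.67]
wrist_force: [0.8, 0.9, 0.5]
width: 0.0004
gripper_force: 0.2
```

Emit:
step_arm --commands '[{"jaw": 0,"tx": -0.004,"ty": 0,"tz": 0,"ax": 0,"ay": 0,"az": 0},{"jaw": 0,"tx": -0.006,"ty": 0,"tz": 0,"ax": 0,"ay": 0,"az": 0}]'

```text
time: 7.65
position: [0.5316, 0.054, 0.083]
tool_rot: [3.142, 0.0, 1.67]
wrist_force: [-0.4, 0.3, -0.6]
width: 0.0003
gripper_force: 0.2
```

Emit:
step_arm --commands '[{"jaw": 0,"tx": -0.004,"ty": 0,"tz": 0,"ax": 0,"ay": 0,"az": 0},{"jaw": 0,"tx": -0.008,"ty": 0,"tz": 0,"ax": 0,"ay": 0,"az": 0}]'

```text
time: 7.9
position: [0.5317, 0.052, 0.083]
tool_rot: [-3.142, 0.0, 1.67]
wrist_force: [0.0, 0.1, -0.6]
width: 0.0003
gripper_force: 0.2
```

Emit:
step_arm --commands '[{"jaw": 0,"tx": -0.004,"ty": 0,"tz": 0,"ax": 0,"ay": 0,"az": 0},{"jaw": 0,"tx": -0.006,"ty": 0,"tz": 0,"ax": 0,"ay": 0,"az": 0}]'

```text
time: 8.15
position: [0.5319, 0.0505, 0.083]
tool_rot: [-3.142, -0.0, 1.67]
wrist_force: [-0.5, 0.9, -0.3]
width: 0.0007
gripper_force: 0.2
```

Emit:
step_arm --commands '[{"jaw": 0,"tx": -0.004,"ty": 0,"tz": 0,"ax": 0,"ay": 0,"az": 0},{"jaw": 0,"tx": -0.006,"ty": 0,"tz": 0,"ax": 0,"ay": 0,"az": 0}]'

```text
time: 8.4
position: [0.5321, 0.049, 0.083]
tool_rot: [3.142, 0.0, 1.67]
wrist_force: [0.1, 0.4, 0.6]
width: 0.0006
gripper_force: 0.2
```

Emit:
step_arm --commands '[{"jaw": 0,"tx": -0.004,"ty": 0,"tz": 0,"ax": 0,"ay": 0,"az": 0},{"jaw": 0,"tx": -0.006,"ty": 0,"tz": 0,"ax": 0,"ay": 0,"az": 0}]'

```text
time: 8.65
position: [0.5322, 0.0475, 0.083]
tool_rot: [3.142, 0.0, 1.67]
wrist_force: [-0.1, 0.6, 0.5]
width: 0.0
gripper_force: 0.2
```

Emit:
step_arm --commands '[{"jaw": 0,"tx": -0.004,"ty": 0,"tz": 0,"ax": 0,"ay": 0,"az": 0},{"jaw": 0,"tx": -0.006,"ty": 0,"tz": 0,"ax": 0,"ay": 0,"az": 0}]'

```text
time: 8.9
position: [0.5323, 0.046, 0.083]
tool_rot: [-3.142, -0.0, 1.67]
wrist_force: [0.0, 0.7, 0.5]
width: 0.0004
gripper_force: 0.2
```

Emit:
step_arm --commands '[{"jaw": 0,"tx": -0.004,"ty": 0,"tz": 0,"ax": 0,"ay": 0,"az": 0},{"jaw": 0,"tx": -0.006,"ty": 0,"tz": 0,"ax": 0,"ay": 0,"az": 0}]'

```text
time: 9.15
position: [0.5325, 0.0445, 0.083]
tool_rot: [-3.142, 0.0, 1.67]
wrist_force: [0.3, 0.3, 0.7]
width: 0.0005
gripper_force: 0.2
```

Emit:
step_arm --commands '[{"jaw": 0,"tx": -0.004,"ty": 0,"tz": 0,"ax": 0,"ay": 0,"az": 0},{"jaw": 0,"tx": -0.006,"ty": 0,"tz": 0,"ax": 0,"ay": 0,"az": 0}]'

```text
time: 9.4
position: [0.5326, 0.043, 0.083]
tool_rot: [3.142, 0.0, 1.67]
wrist_force: [-0.2, 1.3, -0.6]
width: 0.0005
gripper_force: 0.2
```

Emit:
step_arm --commands '[{"jaw": 0,"tx": -0.004,"ty": 0,"tz": 0,"ax": 0,"ay": 0,"az": 0},{"jaw": 0,"tx": -0.006,"ty": 0,"tz": 0,"ax": 0,"ay": 0,"az": 0}]'

```text
time: 9.65
position: [0.5328, 0.0415, 0.083]
tool_rot: [-3.142, 0.0, 1.67]
wrist_force: [-0.2, 1.5, 0.1]
width: 0.0004
gripper_force: 0.2
```

Emit:
step_arm --commands '[{"jaw": 0,"tx": -0.002,"ty": 0,"tz": 0,"ax": 0,"ay": 0,"az": 0}]'

```text
time: 9.78
position: [0.5329, 0.0411, 0.083]
tool_rot: [3.142, -0.0, 1.67]
wrist_force: [0.2, 0.5, -0.5]
width: 0.0004
gripper_force: 0.2
```

Emit:
step_arm --commands '[{"jaw": 0,"tx": -0.002,"ty": 0,"tz": 0,"ax": 0,"ay": 0,"az": 0}]'

```text
time: 9.9
position: [0.5329, 0.0406, 0.083]
tool_rot: [-3.142, 0.0, 1.67]
wrist_force: [-0.2, 0.8, 0.6]
width: 0.0006
gripper_force: 0.2
```

Emit:
step_arm --commands '[{"jaw": 0,"tx": -0.002,"ty": 0,"tz": 0,"ax": 0,"ay": 0,"az": 0}]'

```text
time: 10.02
position: [0.5329, 0.0401, 0.083]
tool_rot: [-3.142, 0.0, 1.67]
wrist_force: [-0.2, 0.0, -0.6]
width: 0.0004
gripper_force: 0.2
```

Emit:
step_arm --commands '[{"jaw": 0,"tx": -0.004,"ty": 0,"tz": 0,"ax": 0,"ay": 0,"az": 0}]'

```text
time: 10.15
position: [0.533, 0.0391, 0.083]
tool_rot: [-3.142, -0.0, 1.67]
wrist_force: [-0.9, 0.2, 0.8]
width: 0.0006
gripper_force: 0.2
```

Emit:
step_arm --commands '[{"jaw": 0,"tx": -0.004,"ty": 0,"tz": 0,"ax": 0,"ay": 0,"az": 0}]'

```text
time: 10.28
position: [0.5331, 0.038, 0.083]
tool_rot: [-3.142, 0.0, 1.67]
wrist_force: [-0.2, 0.7, -0.2]
width: 0.0005
gripper_force: 0.2
```

Emit:
step_arm --commands '[{"jaw": 0,"tx": -0.004,"ty": 0,"tz": 0,"ax": 0,"ay": 0,"az": 0}]'

```text
time: 10.4
position: [0.5332, 0.037, 0.083]
tool_rot: [-3.142, 0.0, 1.67]
wrist_force: [1.5, -0.5, 0.1]
width: 0.0005
gripper_force: 0.2
```

Emit:
step_arm --commands '[{"jaw": 0,"tx": -0.004,"ty": 0,"tz": 0,"ax": 0,"ay": 0,"az": 0}]'

```text
time: 10.52
position: [0.5333, 0.036, 0.083]
tool_rot: [3.142, 0.0, 1.67]
wrist_force: [-0.2, 0.2, 0.5]
width: 0.0003
gripper_force: 0.2
```

Emit:
step_arm --commands '[{"jaw": 0,"tx": -0.004,"ty": 0,"tz": 0,"ax": 0,"ay": 0,"az": 0}]'

```text
time: 10.65
position: [0.5334, 0.035, 0.083]
tool_rot: [-3.142, 0.0, 1.67]
wrist_force: [0.5, 0.8, 0.1]
width: 0.0004
gripper_force: 0.2
```

Emit:
step_arm --commands '[{"jaw": 0,"tx": -0.004,"ty": 0,"tz": 0,"ax": 0,"ay": 0,"az": 0}]'

```text
time: 10.78
position: [0.5335, 0.034, 0.083]
tool_rot: [-3.142, 0.0, 1.67]
wrist_force: [-0.7, -0.1, 0.0]
width: 0.0004
gripper_force: 0.2
```

Emit:
step_arm --commands '[{"jaw": 0,"tx": -0.004,"ty": 0,"tz": 0,"ax": 0,"ay": 0,"az": 0}]'

```text
time: 10.9
position: [0.5336, 0.0331, 0.083]
tool_rot: [-3.142, -0.0, 1.67]
wrist_force: [0.1, 0.3, 0.6]
width: 0.0003
gripper_force: 0.2
```

Emit:
step_arm --commands '[{"jaw": 0,"tx": -0.004,"ty": 0,"tz": 0,"ax": 0,"ay": 0,"az": 0}]'

```text
time: 11.02
position: [0.5337, 0.0321, 0.083]
tool_rot: [3.142, -0.0, 1.67]
wrist_force: [0.2, 1.6, 0.3]
width: 0.0008
gripper_force: 0.6
```

```bash
python3 - <<'E'
from h import *
import pickle
st()
b=pickle.load(open('im0.pkl','rb'))
a={n:cam(n) for n in('scene','top')};pickle.dump(a,open('im4.pkl','wb'))
# heater shift by phase correlation on lids region
for n,(r0,r1,c0,c1) in {'top':(172,224,345,416),'scene':(172,215,236,325)}.items():
    g=[cv2.cvtColor(x[n]['color'],6)[r0:r1,c0:c1].astype(np.float32) for x in(b,a)]
    print(n,cv2.phaseCorrelate(g[0],g[1],cv2.createHanningWindow(g[0].shape[::-1],cv2.CV_32F)))
c1=cv2.resize(a['scene']['color'][170:270,270:380],None,fx=4,fy=4,interpolation=cv2.INTER_CUBIC)
c2=cv2.resize(a['top']['color'][175:275,300:390],None,fx=4,fy=4,interpolation=cv2.INTER_CUBIC)
cv2.imwrite('pics/c6.png',cv2.convertScaleAbs(np.hstack([c1,c2]),alpha=1.8))
E
```

```text
11.025 [0.5337 0.0321 0.083 ] [180.    -0.    95.67] F [0.16 1.6  0.34] 0.0007999645931221894
top ((-0.052915576503288264, 0.041718640286571684), 0.9432936193030558)
scene ((0.016992233562618253, 0.4775936227520745), 0.8450344796828282)
```

View pics/c6.png

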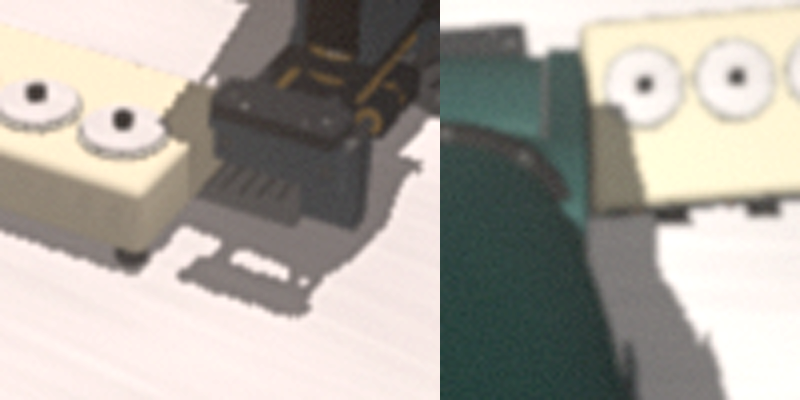

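The view shows the wedge well under the corner and the heater unshifted in the top view. The pad force jumped from 0.2 to 0.6 N, which suggests first contact, so I continue in half-millimetre steps.

Emit:
step_arm --commands '[{"jaw": 0,"tx": 0,"ty": 0,"tz": 0,"ax": 0,"ay": 0,"az": 0}]'

```text
time: 11.25
position: [0.5337, 0.0321, 0.083]
tool_rot: [-3.142, 0.0, 1.67]
wrist_force: [-0.5, -0.3, 0.6]
width: 0.0006
gripper_force: 0.0
```

Emit:
step_arm --commands '[{"jaw": 0,"tx": -0.002,"ty": 0,"tz": 0,"ax": 0,"ay": 0,"az": 0}]'

```text
time: 11.38
position: [0.5337, 0.0317, 0.083]
tool_rot: [-3.142, -0.0, 1.67]
wrist_force: [-0.4, 1.6, 0.3]
width: 0.0004
gripper_force: 0.9
```

Emit:
step_arm --commands '[{"jaw": 0,"tx": -0.002,"ty": 0,"tz": 0,"ax": 0,"ay": 0,"az": 0}]'

```text
time: 11.5
position: [0.5338, 0.0312, 0.083]
tool_rot: [-3.142, -0.0, 1.67]
wrist_force: [-0.0, 2.1, -1.0]
width: 0.0003
gripper_force: 1.4
```

Emit:
step_arm --commands '[{"jaw": 0,"tx": 0,"ty": 0,"tz": 0,"ax": 0,"ay": 0,"az": 0}]'

```text
time: 11.62
position: [0.5338, 0.0312, 0.083]
tool_rot: [3.142, -0.0, 1.67]
wrist_force: [0.7, 1.5, -0.6]
width: 0.0005
gripper_force: 1.2
```

Emit:
step_arm --commands '[{"jaw": 0,"tx": -0.002,"ty": 0,"tz": 0,"ax": 0,"ay": 0,"az": 0}]'

```text
time: 11.75
position: [0.5338, 0.0307, 0.083]
tool_rot: [-3.142, -0.0, 1.67]
wrist_force: [0.3, 4.9, -0.0]
width: 0.0002
gripper_force: 2.2
```

Emit:
step_arm --commands '[{"jaw": 0,"tx": 0,"ty": 0,"tz": 0,"ax": 0,"ay": 0,"az": 0}]'

```text
time: 11.88
position: [0.5339, 0.0307, 0.083]
tool_rot: [-3.142, -0.0, 1.67]
wrist_force: [-0.7, 3.4, 0.8]
width: 0.0002
gripper_force: 2.0
```

Emit:
step_arm --commands '[{"jaw": 0,"tx": 0.03,"ty": 0,"tz": 0,"ax": 0,"ay": 0,"az": 0},{"jaw": 0,"tx": 0.1,"ty": 0,"tz": 0,"ax": 0,"ay": 0,"az": 0},{"jaw": 0,"tx": 0.12,"ty": 0,"tz": -0.2,"ax": 0,"ay": 0,"az": 0},{"jaw": 0,"tx": 0.12,"ty": 0,"tz": -0.38,"ax": 0,"ay": 0,"az": 0},{"jaw": 0,"tx": 0.12,"ty": 0,"tz": -0.38,"ax": 0,"ay": 0,"az": 0}]'

```text
time: 12.5
position: [0.5324, 0.0617, 0.1811]
tool_rot: [3.136, 0.0, 1.67]
wrist_force: [-0.4, 0.3, -0.5]
width: 0.0002
gripper_force: 0.0
```

```bash
python3 - <<'E'
from h import *
import pickle
st()
b=pickle.load(open('im0.pkl','rb'))
a={n:cam(n) for n in('scene','top')};pickle.dump(a,open('im5.pkl','wb'))
for n,(r0,r1,c0,c1) in {'top':(172,224,370,416),'scene':(172,215,236,300)}.items():
    g=[cv2.cvtColor(x[n]['color'],6)[r0:r1,c0:c1].astype(np.float32) for x in(b,a)]
    print(n,cv2.phaseCorrelate(g[0],g[1],cv2.createHanningWindow(g[0].shape[::-1],cv2.CV_32F)))
mv((.5425,-.052,.175));mv((.5425,-.052,.141))
E
```

```text
12.5 [0.5324 0.0617 0.1811] [1.7969e+02 1.0000e-02 9.5710e+01] F [-0.43  0.32 -0.54] 0.00019022107233077968
top ((-0.08248176791881434, -0.03419146813894969), 0.9330753294038184)
scene ((-0.0741166528005337, 0.48829204557029726), 0.9696109998557303)
t [-0.4552  0.0017  0.0125] a [0.0004 0.0001 0.    ]
t [-0.4552  0.0016  0.1485] a [0.0004 0.0001 0.    ]
```

Emit:
step_arm --commands '[{"jaw": 0,"tx": -0.23,"ty": 0,"tz": 0,"ax": 0,"ay": 0,"az": 0},{"jaw": 0,"tx": -0.4,"ty": 0,"tz": 0,"ax": 0,"ay": 0,"az": 0},{"jaw": 0,"tx": -0.455,"ty": 0,"tz": 0.05,"ax": 0,"ay": 0,"az": 0},{"jaw": 0,"tx": -0.455,"ty": 0,"tz": 0.13,"ax": 0,"ay": 0,"az": 0},{"jaw": 0,"tx": -0.455,"ty": 0,"tz": 0.15,"ax": 0,"ay": 0,"az": 0},{"jaw": 0,"tx": -0.455,"ty": 0,"tz": 0.15,"ax": 0,"ay": 0,"az": 0}]'

```text
time: 13.35
position: [0.5415, -0.0515, 0.1394]
tool_rot: [-3.139, -0.0, 1.671]
wrist_force: [0.5, -0.7, 0.7]
width: 0.0002
gripper_force: 0.0
```

```bash
python3 - <<'E'
from h import *
import pickle
st()
b=pickle.load(open('im0.pkl','rb'));a=pickle.load(open('im5.pkl','rb'))
for n,(r0,r1,c0,c1) in {'pliers':(230,268,180,245),'cast':(295,332,355,405),'spat':(150,190,190,245)}.items():
    g=[cv2.cvtColor(x['scene']['color'],6)[r0:r1,c0:c1].astype(np.float32) for x in(b,a)]
    print(n,cv2.phaseCorrelate(g[0],g[1],cv2.createHanningWindow(g[0].shape[::-1],cv2.CV_32F)))
im=cam('scene')
cv2.imwrite('pics/c7.png',cv2.convertScaleAbs(cv2.resize(im['color'][150:270,230:380],None,fx=4,fy=4,interpolation=cv2.INTER_CUBIC),alpha=1.6))
E
```

```text
13.35 [ 0.5415 -0.0515  0.1394] [-1.7988e+02 -3.0000e-02  9.5740e+01] F [ 0.51 -0.75  0.71] 0.00020088388671175947
pliers ((-0.07374939921955104, -0.008641326941312144), 0.9430819537904528)
cast ((-0.0024702443274975394, -0.04543591660440427), 0.9973761432170868)
spat ((0.08113048263341582, 0.07387501698251953), 0.9512543253103892)
```

View pics/c7.png

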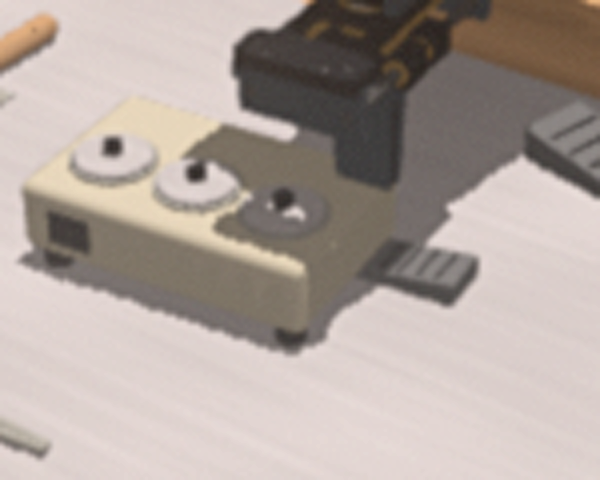

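```bash
python3 - <<'E'
from h import *
import pickle
b=pickle.load(open('im0.pkl','rb'))
for k in range(1,6):
  a=pickle.load(open(f'im{k}.pkl','rb'))
  for n,(r0,r1,c0,c1) in {'left':(175,212,236,272),'mid':(180,225,255,300),'front':(200,232,235,305)}.items():
    g=[cv2.cvtColor(x['scene']['color'],6)[r0:r1,c0:c1].astype(np.float32) for x in(b,a)]
    s,c=cv2.phaseCorrelate(g[0],g[1],cv2.createHanningWindow(g[0].shape[::-1],cv2.CV_32F)); print(k,n,np.round(s,2),round(c,2))
E
```

```text
1 left [-0.07 -0.11] 0.97
1 mid [0.46 0.57] 0.96
1 front [-0.13  0.  ] 0.87
2 left [ 0.02 -0.04] 0.99
2 mid [0.46 0.54] 0.95
2 front [-0.06  0.01] 0.92
3 left [-0.05  0.02] 0.98
3 mid [0.39 0.52] 0.97
3 front [-0.07  0.01] 0.93
4 left [ 0.02 -0.03] 1.0
4 mid [0.48 0.5 ] 0.98
4 front [ 0.   -0.03] 0.89
5 left [-0.06 -0.06] 0.95
5 mid [0.41 0.56] 0.99
5 front [-0.07 -0.1 ] 0.94
```

The heater is unmoved: the 'mid' shift is the same in every picture, so it is an artefact. The fingers stand just above the corner and the wedge is under it. Now I press down by feel.

Emit:
step_arm --commands '[{"jaw": 0,"tx": 0,"ty": 0,"tz": 0.003,"ax": 0,"ay": 0,"az": 0},{"jaw": 0,"tx": 0,"ty": 0,"tz": 0.003,"ax": 0,"ay": 0,"az": 0}]'

```text
time: 13.65
position: [0.5421, -0.0523, 0.1397]
tool_rot: [-3.142, -0.0, 1.67]
wrist_force: [0.6, -0.6, -0.5]
width: 0.0001
gripper_force: 0.0
```

Emit:
step_arm --commands '[{"jaw": 0,"tx": 0,"ty": 0,"tz": 0.002,"ax": 0,"ay": 0,"az": 0}]'

```text
time: 13.78
position: [0.5422, -0.0526, 0.1393]
tool_rot: [3.141, 0.0, 1.67]
wrist_force: [-0.2, 0.1, -1.0]
width: 0.0006
gripper_force: 0.0
```

Emit:
step_arm --commands '[{"jaw": 0,"tx": 0,"ty": 0,"tz": 0.002,"ax": 0,"ay": 0,"az": 0}]'

```text
time: 13.9
position: [0.5422, -0.0527, 0.1388]
tool_rot: [3.142, 0.0, 1.67]
wrist_force: [0.4, -0.1, 0.7]
width: 0.0002
gripper_force: 0.0
```

Emit:
step_arm --commands '[{"jaw": 0,"tx": 0,"ty": 0,"tz": 0.003,"ax": 0,"ay": 0,"az": 0},{"jaw": 0,"tx": 0,"ty": 0,"tz": 0.003,"ax": 0,"ay": 0,"az": 0}]'

```text
time: 14.15
position: [0.5422, -0.0527, 0.1385]
tool_rot: [-3.141, -0.0, 1.67]
wrist_force: [-5.7, 1.4, 11.9]
width: 0.0007
gripper_force: 5.8
```

Emit:
step_arm --commands '[{"jaw": 0,"tx": 0,"ty": 0,"tz": 0.001,"ax": 0,"ay": 0,"az": 0}]'

```text
time: 14.28
position: [0.5422, -0.0527, 0.1384]
tool_rot: [-3.141, -0.0, 1.67]
wrist_force: [-7.3, 2.3, 18.9]
width: 0.0003
gripper_force: 9.4
```

Emit:
step_arm --commands '[{"jaw": 0,"tx": 0,"ty": 0,"tz": 0.001,"ax": 0,"ay": 0,"az": 0}]'

```text
time: 14.4
position: [0.5422, -0.0527, 0.1383]
tool_rot: [-3.141, -0.0, 1.67]
wrist_force: [-8.5, 1.4, 23.4]
width: 0.0003
gripper_force: 11.6
```

Contact is stiff and the corner doesn't rock. The force overshot to 23 N, so I ease back to about 10 N, hold, then lift away.

Emit:
step_arm --commands '[{"jaw": 0,"tx": 0,"ty": 0,"tz": -0.0025,"ax": 0,"ay": 0,"az": 0},{"jaw": 0,"tx": 0,"ty": 0,"tz": -0.0025,"ax": 0,"ay": 0,"az": 0}]'

```text
time: 14.65
position: [0.5422, -0.0527, 0.1385]
tool_rot: [3.142, -0.0, 1.67]
wrist_force: [-3.3, 0.1, 9.9]
width: 0.0005
gripper_force: 5.0
```

Emit:
step_arm --commands '[{"jaw": 0,"tx": 0,"ty": 0,"tz": -0.0025,"ax": 0,"ay": 0,"az": 0},{"jaw": 0,"tx": 0,"ty": 0,"tz": -0.005,"ax": 0,"ay": 0,"az": 0},{"jaw": 0,"tx": 0,"ty": 0,"tz": -0.05,"ax": 0,"ay": 0,"az": 0},{"jaw": 0,"tx": 0,"ty": 0,"tz": -0.3,"ax": 0,"ay": 0,"az": 0},{"jaw": 0,"tx": 0.6,"ty": 0,"tz": -0.4,"ax": 0,"ay": 0,"az": 0},{"jaw": 0,"tx": 1.0,"ty": 0,"tz": -0.4,"ax": 0,"ay": 0,"az": 0},{"jaw": 0,"tx": 1.0,"ty": 0,"tz": -0.4,"ax": 0,"ay": 0,"az": 0},{"jaw": 0,"tx": 1.0,"ty": 0,"tz": -0.4,"ax": 0,"ay": 0,"az": 0},{"jaw": 0,"tx": 1.0,"ty": 0,"tz": -0.4,"ax": 0,"ay": 0,"az": 0}]'

```text
time: 15.78
position: [0.5171, 0.1994, 0.2393]
tool_rot: [3.14, -0.001, 1.674]
wrist_force: [-0.2, -0.1, 0.1]
width: 0.0005
gripper_force: 0.0
```

```bash
python3 - <<'E'
from h import *
import pickle
st()
b=pickle.load(open('im1.pkl','rb'));a={n:cam(n) for n in('scene','top')}
for n,v,(r0,r1,c0,c1) in (('left','scene',(175,212,236,272)),('front','scene',(200,232,235,305)),('mid','scene',(180,225,255,300)),('right','scene',(190,232,290,330)),('top','top',(172,224,345,416))):
    g=[cv2.cvtColor(x[v]['color'],6)[r0:r1,c0:c1].astype(np.float32) for x in(b,a)]
    s,c=cv2.phaseCorrelate(g[0],g[1],cv2.createHanningWindow(g[0].shape[::-1],cv2.CV_32F)); print(n,np.round(s,2),round(c,2))
c1=cv2.resize(a['scene']['color'][160:260,240:350],None,fx=4,fy=4,interpolation=cv2.INTER_CUBIC)
c2=cv2.resize(a['top']['color'][170:270,300:390],None,fx=4,fy=4,interpolation=cv2.INTER_CUBIC)
cv2.imwrite('pics/c8.png',cv2.convertScaleAbs(np.hstack([c1,c2]),alpha=1.7))
E
```

```text
15.775 [0.5171 0.1994 0.2393] [ 1.7991e+02 -3.0000e-02  9.5900e+01] F [-0.17 -0.14  0.06] 0.0004826971597211361
left [-0.06 -0.01] 0.96
front [ 0.01 -0.01] 0.91
mid [0.43 0.43] 0.95
right [-0.12  0.63] 1.0
top [ 0.03 -0.08] 0.94
```

View pics/c8.png

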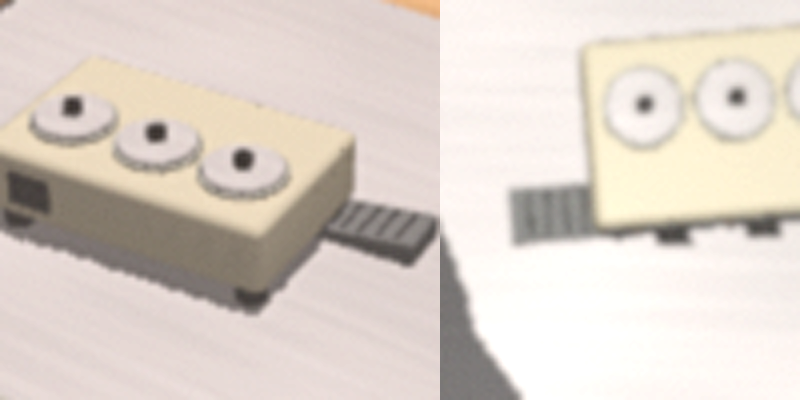

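The final view shows the wedge under the dial-side left foot with its thick end sticking out at top crop (550,215). The heater is level and unshifted, and the hand is clear. Handing in.

```bash
python3 -c "
from h import *
print(workorder.close_job())"
```

```text
the job is handed in; nothing more can be done
None
```

The wedge is snug under the short foot. Pressing that corner showed no rocking, but the force briefly reached about 23 N before I eased it to 10 N. The heater did not shift in the camera views, the hand is clear, and I handed the job in at about 16 s on the robot's clock.

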